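Load the hanger with staggered slots and lock the rig

TASK

Take the steel slotted disc from the wooden weight tray and slide it onto the test rig's weight hanger, flat on top of the dark disc already there, with its slot facing the opposite way to the dark disc's slot so that neither can slide off. Once it is sitting there released, press the red clamp handle all the way down to lock the rig. Leave the brass disc and the other things on the bench where they are.

Things in the scene. Friction and masses are not known exactly. Their poses are not given: they have to be found in the camera images.
- disc_center (a point): Centre (half-way up) of the bright steel slotted disc to load: 60 mm diameter, 12 mm thick, 230 g. z is its axis (up as it lies); a slot 14 mm wide runs from 7 mm behind the centre out through the rim along +x. It lies in a trough with the slot along the trough, where only a grip across the slot's mouth fits, which would block the stem: set it down, then grip the sides beside the slot.
- disc_slot (a point): Point in the mouth half of the steel disc's slot, 20 mm from its centre along +x, half-way up.
- lower_disc_center (a point): Centre (half-way up) of the dark steel disc already on the hanger: 46 mm diameter, 12 mm thick, loose, about 120 g, lying on the hanger's flange. Its slot (14 mm wide) runs from the centre out along its +x and faces roughly away from the rig's post.
- rig_stem (a point): Point on the hanger's stem axis at the top of its white 44 mm flange, 56 mm above the bench; axes: z up, +y from the stem to the post. Stem 8 mm thick, rising only 39 mm to the underside of a level arm (12 mm wide, 6 mm thick, 3 mm nut on top) that runs along +y to the post. The steel disc's underside will rest 12 mm above this point, on the dark disc.
- rig: Test rig fixed to the bench; origin on the bench right under the stem, same axes as rig_stem. Base plate 12 mm thick, x from -55 to 55 mm, y from -40 to 220 mm. Post 36 mm square centred at y = 160 mm, 131 mm high with the clamp bracket.
- clamp (a joint): Angle of the red-handled clamp on the post: 0 with the handle steeply up (66 degrees above level), 1.15 rad fully down (handle level). Stiff hinge (0.12 N m): it stays where it is left, starts between 0 and 0.3.
- clamp_hinge (a point): Centre of the clamp's hinge on top of the post, 120 mm above the bench, with the rig's axes. The hinge axis is the rig's y; the handle swings in the rig's x-z plane on the -x side, and ends level, pointing along -x.
- clamp_end (a point): Centre of the round end of the clamp's red grip (21 mm thick), 100 mm from the hinge; the red part covers the last 45 mm.
- tray: Wooden weight tray fixed to the bench, 190 x 147 mm, 24 mm high, floor and walls 5 mm thick; origin at the centre of its underside. A divider along its x makes two troughs 180 mm long and 66 mm wide, centre lines 35.5 mm to either side in y: one holds the steel disc, the other the brass one.
- pad: Round blue set-down pad, 110 mm diameter, 3 mm thick, fixed to the bench; origin at the centre of its underside. A free place to set the disc down; using it is not required.
- brass_disc_center (a point): Centre of the brass slotted disc, 60 mm diameter, 8 mm thick, in the other trough: leave it there.
- card_b_center (a point): Centre of a loose green circuit card with a black front panel, 165 x 120 mm, 25 mm high. Leave it.
- driver_grip (a point): Handle of a green screwdriver lying on the bench, 170 mm long, 26 mm thick. Leave it.
Mind the look-alikes: they are no part of the job. Leave any green, pink or purple look-alike of the part that bears disc_center alone.

How it is judged (in metres and radians):
On the way, in this order (a step that is already met when the one before it is completed fails the run):
1. the steel disc sits flat on the dark disc, stem home in its slot, slots facing opposite ways, released (horizontal distance between each of disc_center, lower_disc_center and rig_stem below 0.006 m and z of disc_center in the frame of rig_stem between 0.015 and 0.021 m and angle between disc_center's own z axis and vertical below 0.1 rad and x of disc_slot in the frame of lower_disc_center below -0.01 m and z of lower_disc_center in the frame of rig_stem between 0.003 and 0.009 m and contact force between the fingers and disc below 0.5 N), for 0.2 s.
2. the clamp handle is fully down (value of joint clamp above 1.05 rad), for 0.2 s.
At the end, for the whole second after the job is handed in: Steel disc flat (0.1 rad) on the dark disc, centre within 6 mm of the stem and 3 mm of its resting height; slots 120 degrees or more apart; dark disc on the flange within 6 mm of the stem; clamp beyond 1.05 rad; both discs at rest (horizontal distance between each of disc_center, lower_disc_center and rig_stem below 0.006 m and z of disc_center in the frame of rig_stem between 0.015 and 0.021 m and angle between disc_center's own z axis and vertical below 0.1 rad and x of disc_slot in the frame of lower_disc_center below -0.01 m and z of lower_disc_center in the frame of rig_stem between 0.003 and 0.009 m and value of joint clamp above 1.05 rad and linear speed of each of disc, lower_disc below 0.03 m/s); the robot touches nothing.
It fails at once if another thing on the bench is moved by more than 40 mm (distance of any of brass_disc_center, card_b_center, driver_grip from where it was at the start of the episode above 0.04 m).
It also fails if it takes over 67 s, if anything falls off the work surface, if the arm or the gripper's body presses on something with over 40 N, if the wrist force passes 120 N, or if a joint passes its speed limit or range.

ROBOT

A 6-joint arm with a two-finger parallel gripper is mounted at the origin on the work surface. World frame = base frame: x ahead of the robot, y to its left, z up, the work surface at z = 0. Lengths are in mm, angles in rad, forces in N, time in s.
With the tool pointing down it reaches from about 325 to 775 mm from the base axis. Payload 5.5 kg.
Tool frame: the origin (TCP) lies on the centre line of the jaws, within the pads' length; the fingertips stand 19 mm ahead of it and the grasp point (between the pads) is the TCP (tips_ahead is the distance from the TCP to the fingertips, in mm); x points along the fingers, y is the direction in which the jaws open and shut, and the axes are right-handed (so a half turn about x gives the same grasp; the last joint's range is limited). The gripper opens to 85 mm and grips with 20 to 120 N. Pads are 22 mm wide; open, the fingers measure 114 mm over their backs; the gripper's body (76 mm by 85 mm) begins 54 mm behind the grasp point. The pads swing forward as they close: fully open they stand 13 mm farther back than shut.
Start: joints at [1.058, 0.091, 1.231, -0, 1.82, -0.057], TCP at [264.115, 538.758, 250.275] pointing down, gripper open.
Joint ranges: [-2.87, 2.87], [-0.86, 2.18], [0.17, 2.46], [-1.51, 4.65], [0.06, 2.69], [-2.65, 2.65]. Speed limits (rad/s): [2.57, 2.57, 3.01, 3.14, 3.14, 3.14].

INTERFACE

Orientations are given as a unit quaternion [x, y, z, w].
In Python, from workcell import get_state, get_image, close_job, tips_ahead gives the robot as it stands.
- The arm moves only by the shell command python3 -m pendant 'ROWS' [OPENING] [FORCE]. ROWS is a JSON object of lists of equal length, an entry for each row: "offset": the shift along the world's x, y, z in cm, a list of three; "yaw": the turn about the world's z in rad. A call has 1 to 10 rows; each row shifts and turns the commanded pose from where the row before left it; what a row does not reach is not made up. A row lasts 1/8 s, in which the tool goes at most 62.5 mm and 10.7 degrees, less where a joint would pass 70% of its speed; a pose out of reach is approached as far as the arm can. A call with a gripper value outside its range is refused whole. OPENING is the closure in counts, from 0 (fully open) to 255 (shut), set as the call begins (- or left out, the last holds). The fingers move at their own pace and stop on an object; FORCE is the grip in N (left out, the last holds). Time passes only in rows, so rows that do not move let the fingers close. It gives the time, the measured TCP pose, the force and the opening at its end, in the units of the state.
- get_state(): the state, without advancing time (a new reading comes with each control period).
- get_image(name): name is "scene" or "side" or "wrist"; returns a dict with "image" (420x560x3 uint8, red, green, blue), "z_map" (420x560 float32, mm along the optical axis (not along the pixel's ray), 0 where there is no reading), "K" (3x3 intrinsics, pixels), "rvec" (rotation vector, rad) and "tvec" (3), from world to camera coordinates, as OpenCV has them; the wrist camera has in their place "T_tool_cam" (4x4, takes a point from camera to tool coordinates, whose origin is the TCP and whose axes are the tool frame's). Camera axes: x right, y down, z forward; pixel columns grow to the right and rows downward; lengths in mm; the calibration is good to about 2 mm. A picture is of the moment at which its call begins: read the wrist's pose just before it.
- close_job(): hands the job in, once; it reports no verdict.
The state is a dict: "clock": time; "qpos": joint angles; "joint_velocities": joint speeds; "joint_efforts": joint torques, N m; "tcp_pos": TCP position; "tcp_rot": TCP orientation; "wrist_force": force on the tool from outside, world axes, zero at the start; "torque": the same for the moment, N m; "grip_width": opening from 0.0 (shut) to 1.0 (fully open).
Only numpy, scipy, OpenCV 4.12 (cv2) and the standard library are available. Lean on these libraries where they do the work, as an engineer would, in place of code of your own. Each camera call takes 0.05 s, during which the arm holds its last target.

## Working session

There is one attempt and no reset: what is moved stays moved. The work goes in short steps, Python scripts to look and compute and a shell command to move; the robot and the scene stay as the last step left them, time stands still between calls to the robot, and variables do not carry over. Pictures are saved under pics/ and viewed, and the job is handed in when it is done.

```bash
mkdir -p pics; cat > h.py <<'E'
import numpy as np,cv2
from workcell import get_state,get_image
def snap(n,fn=None):
    s=get_state();d=get_image(n)
    if fn: cv2.imwrite('pics/'+fn,d['image'][:,:,::-1])
    return s,d
def pose(s,d):
    # camera->world R,t
    from scipy.spatial.transform import Rotation as Ro
    if 'rvec' in d:
        R=cv2.Rodrigues(np.array(d['rvec'],float))[0].T
        return R,-R@np.array(d['tvec'],float).ravel()
    T=np.array(d['T_tool_cam']);Rt=Ro.from_quat(s['tcp_rot']).as_matrix()
    return Rt@T[:3,:3],Rt@T[:3,3]+np.array(s['tcp_pos'])
def onz(s,d,u,v,z):
    R,t=pose(s,d);u=np.atleast_1d(u).astype(float);v=np.atleast_1d(v).astype(float)
    r=(R@np.linalg.inv(np.array(d['K']))@np.stack([u,v,np.ones_like(u)])).T
    return t+r*((z-t[2])/r[:,2])[:,None]
def cloud(s,d):
    R,t=pose(s,d);h,w=d['z_map'].shape;v,u=np.mgrid[:h,:w]
    r=np.linalg.inv(np.array(d['K']))@np.stack([u.ravel(),v.ravel(),np.ones(h*w)])
    return ((R@(r*d['z_map'].ravel())).T+t).reshape(h,w,3)
def proj(s,d,P):
    R,t=pose(s,d);c=R.T@(np.array(P,float)-t);p=np.array(d['K'])@c;return p[:2]/p[2]
E
python3 - <<'E'
from h import *
for n in('scene','side','wrist'):
    s,d=snap(n,n+'0.png');R,t=pose(s,d);print(n,t.round(0),R[:,2].round(2),d['K'][0][0])
print(s)
E
```

```text
scene [1158. -579.  965.] [-0.53  0.44 -0.72] 408.2767688281797
side [ 49. 935. 915.] [ 0.37 -0.74 -0.57] 512.9820509716033
wrist [191. 574. 374.] [ 0.28 -0.14 -0.95] 351.925512412223
{'clock': 0.1, 'qpos': array([ 1.05830310e+00,  9.18128540e-02,  1.23180325e+00, -1.74043390e-05,
        1.81980165e+00, -5.66947972e-02]), 'joint_velocities': array([-1.43351308e-04, -5.50426009e-04, -1.56235274e-03, -3.08451680e-04,
        9.94368592e-04, -9.97224585e-05]), 'joint_efforts': array([ 2.85512353e-03, -4.60213351e+01, -4.19219398e+01,  2.65479798e-06,
        1.05494817e-02,  2.17740842e-05]), 'tcp_pos': array([263.99937943, 538.54519802, 249.22504284]), 'tcp_rot': array([ 0.15913815,  0.68899806, -0.16038013,  0.68864717]), 'wrist_force': array([ 0.43440746, -0.16294255,  0.12454252]), 'torque': array([ 0.03358633, -0.00835621,  0.0339562 ]), 'grip_width': 1.0003256568785008}
```

View pics/scene0.png

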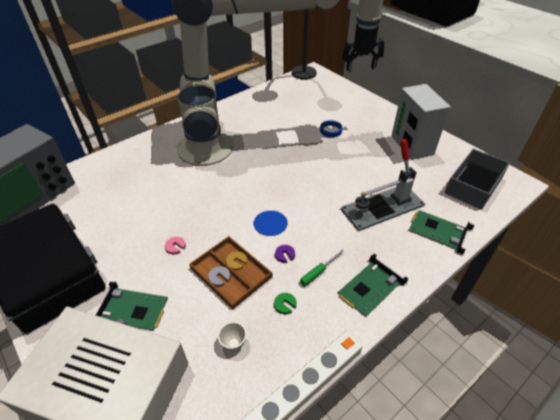

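View pics/side0.png

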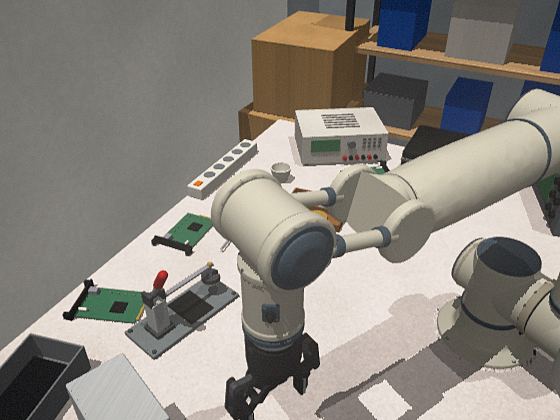

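View pics/wrist0.png

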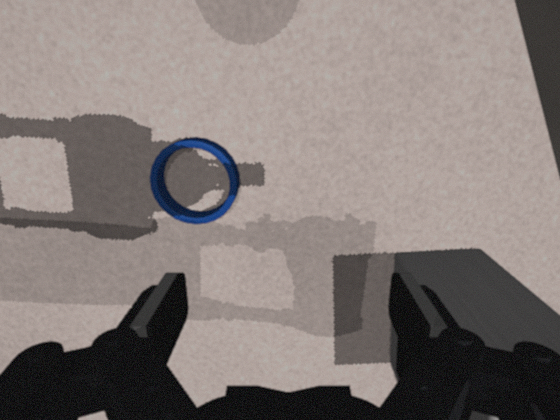

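The scene view shows these candidates: bright steel disc in the tray at (219,276), brass disc at (236,260), and pink (175,245), purple (285,254) and green (285,302) look-alikes. I choose (219,276). The rig stem is near (362,203), the red clamp at (405,150) and the pad at (271,223). Next is a close crop and the measurements.

```bash
python3 - <<'E'
from h import *
s,d=snap('scene');im=d['image'][:,:,::-1]
a=cv2.resize(im[225:315,180:300],None,fx=5,fy=5,interpolation=cv2.INTER_CUBIC)
b=cv2.resize(im[130:230,335:435],None,fx=6,fy=6,interpolation=cv2.INTER_CUBIC)
cv2.imwrite('pics/c1.png',a);cv2.imwrite('pics/c2.png',b)
hsv=cv2.cvtColor(np.ascontiguousarray(im),cv2.COLOR_BGR2HSV)
# pad
m=cv2.inRange(hsv,(105,150,80),(125,255,255))
n,l,st,c=cv2.connectedComponentsWithStats(m)
for i in range(1,n):
    if st[i,4]>100:print('blue',st[i],c[i],onz(s,d,*c[i],3).round(1))
C=cloud(s,d)
for u,v in[(219,276),(236,260),(271,223),(380,203),(362,203),(405,150)]:print(u,v,C[v,u].round(0))
# tray brown mask
m=cv2.inRange(hsv,(5,90,40),(22,255,255));m[:225]=0;m[315:]=0;m[:,:180]=0;m[:,280:]=0
ct=max(cv2.findContours(m,0,2)[0],key=cv2.contourArea);box=cv2.approxPolyDP(cv2.convexHull(ct),4,True)[:,0]
print(box.tolist());P=onz(s,d,box[:,0],box[:,1],24);print(P.round(0))
for u in [(219,276)]:print(onz(s,d,*u,17))
E
```

```text
blue [254 211  33  24 617] [269.99189627 222.76337115] [[465.9 -54.9   3. ]]
219 276 [ 533. -293.    6.]
236 260 [ 519. -224.    7.]
271 223 [470. -54.   5.]
380 203 [639. 268.  16.]
362 203 [632. 179.  68.]
405 150 [631. 348. 189.]
[[228, 237], [271, 272], [232, 308], [190, 265]]
[[ 445. -199.   24.]
 [ 627. -180.   24.]
 [ 650. -328.   24.]
 [ 461. -340.   24.]]
[[ 540.56871396 -296.18150248   17.        ]]
```

View pics/c1.png

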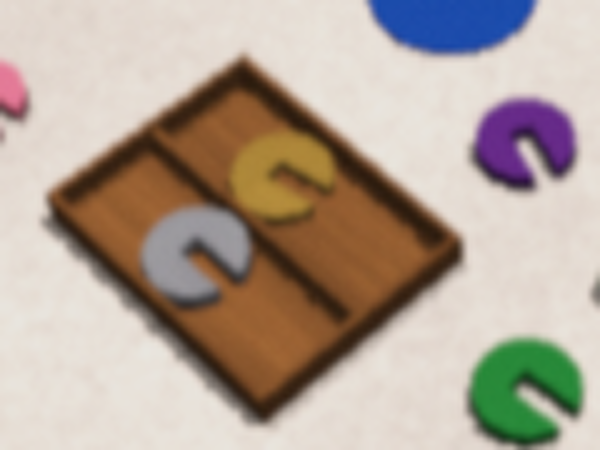

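View pics/c2.png

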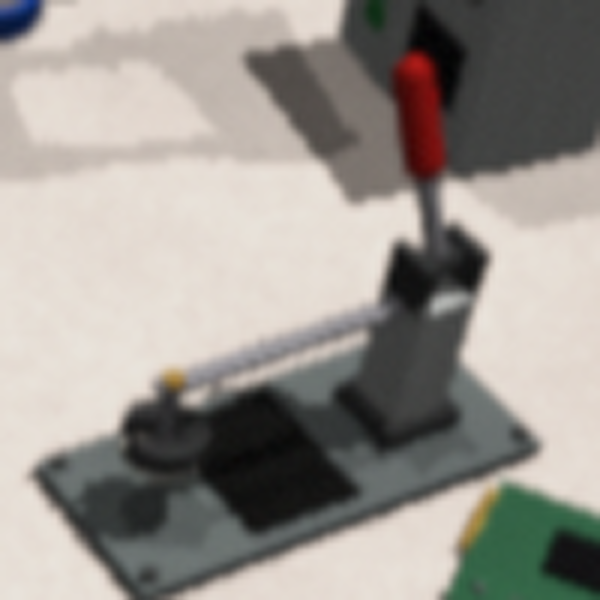

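The crop confirms that the bright grey disc at (219,276) is the steel one in the tray's near trough, with its slot along the trough in roughly +x. The rig's clamp stands up. Next, path heights and a finer rig estimate.

```bash
python3 - <<'E'
from h import *
import workcell;print(workcell.tips_ahead, workcell.tips_ahead() if callable(workcell.tips_ahead) else '')
s,d=snap('scene');im=d['image'];C=cloud(s,d)
hsv=cv2.cvtColor(im,cv2.COLOR_RGB2HSV)
m=((cv2.inRange(hsv,(0,170,70),(6,255,255))>0)|(cv2.inRange(hsv,(174,170,70),(180,255,255))>0));m[180:]=0
v,u=np.nonzero(m);P=C[v,u];print('red',len(P),P.min(0).round(),P.max(0).round(),np.median(P,0).round())
# highest things by cells
ok=(d['z_map']>0)&(C[:,:,2]>60)&(C[:,:,2]<350)
Q=C[ok]
for x in range(250,900,50):
    r=[]
    for y in range(-400,650,75):
        k=(abs(Q[:,0]-x-25)<25)&(abs(Q[:,1]-y-37)<38);r.append(int(Q[k,2].max()) if k.sum()>3 else 0)
    print(x,r)
E
```

```text
19.0 
red 102 [511. 337.  49.] [648. 558. 217.] [629. 347. 194.]
250 [0, 0, 0, 0, 0, 0, 0, 0, 0, 0, 0, 347, 349, 349]
300 [0, 0, 0, 0, 0, 0, 0, 0, 0, 0, 0, 0, 0, 347]
350 [0, 0, 0, 0, 0, 0, 0, 0, 0, 0, 0, 0, 0, 0]
400 [0, 0, 0, 0, 0, 0, 0, 0, 0, 0, 0, 0, 0, 213]
450 [0, 0, 0, 0, 0, 0, 0, 0, 0, 0, 0, 0, 213, 214]
500 [0, 0, 0, 0, 0, 0, 0, 0, 0, 0, 0, 0, 213, 214]
550 [0, 0, 0, 0, 0, 0, 0, 0, 0, 0, 0, 0, 211, 214]
600 [0, 0, 0, 0, 0, 0, 0, 106, 105, 214, 217, 0, 0, 0]
650 [0, 0, 0, 0, 0, 0, 0, 0, 103, 152, 133, 0, 0, 0]
700 [0, 0, 0, 0, 0, 0, 0, 0, 0, 0, 0, 71, 72, 72]
750 [0, 0, 0, 0, 0, 0, 0, 0, 0, 0, 0, 72, 72, 0]
800 [0, 0, 0, 0, 0, 0, 0, 0, 0, 0, 0, 0, 73, 75]
850 [0, 0, 0, 0, 0, 0, 0, 0, 0, 0, 0, 0, 73, 0]
```

```bash
python3 -m pendant '{"offset":[[1,-2,3],[2.5,-4,2],[3.5,-4,0],[3.5,-4,0],[3.5,-4,0],[3.5,-4,0],[3.5,-4,0],[3.5,-4,0],[3.5,-2.5,0],[0,0,0]],"yaw":[0,0,0,0,0,0,0,0,0,0]}'; python3 - <<'E'
from h import *
s,d=snap('wrist','w1.png');print(s['clock'],s['tcp_pos'],s['tcp_rot'])
np.savez('w1.npz',C=cloud(s,d),im=d['image'])
E
```

```text
clock: 1.5
tcp_pos: [545.8, 211.5, 299.0]
tcp_rot: [0.161, 0.689, -0.162, 0.688]
wrist_force: [-0.3, -0.1, -0.8]
grip_width: 1.003
1.5 [545.78066101 211.51878128 298.96383962] [ 0.16066729  0.68893733 -0.16167636  0.68804951]
```

View pics/w1.png

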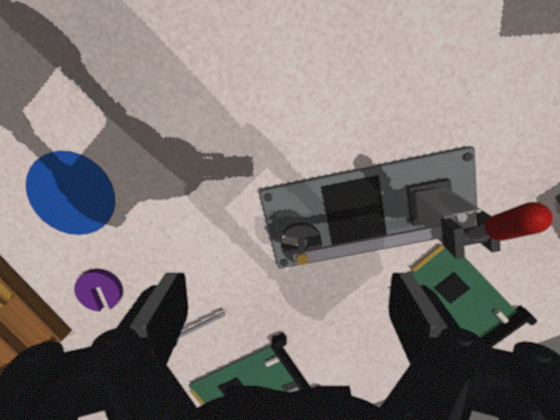

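```bash
python3 - <<'E'
from h import *
s,d=snap('wrist');im=d['image'];C=cloud(s,d)
# depth noise check
for u,v in[(70,190),(100,290),(300,240),(301,259),(355,210),(520,220),(440,200),(340,252),(390,246)]:print((u,v),C[v,u].round(1))
a=cv2.resize(im[140:280,240:400,::-1],None,fx=5,fy=5,interpolation=cv2.INTER_CUBIC);cv2.imwrite('pics/c3.png',a)
E
```

```text
(70, 190) [459.6 -47.1   3.4]
(100, 290) [590.5 -91.1  11.6]
(300, 240) [619.4 190.4  69.2]
(301, 259) [623.5 188.2 105.4]
(355, 210) [635.5 259.6  14.9]
(520, 220) [610.7 347.  211. ]
(440, 200) [647.8 345.4  59.7]
(340, 252) [634.8 226.3 103.2]
(390, 246) [651.6 273.8 101.9]
```

View pics/c3.png

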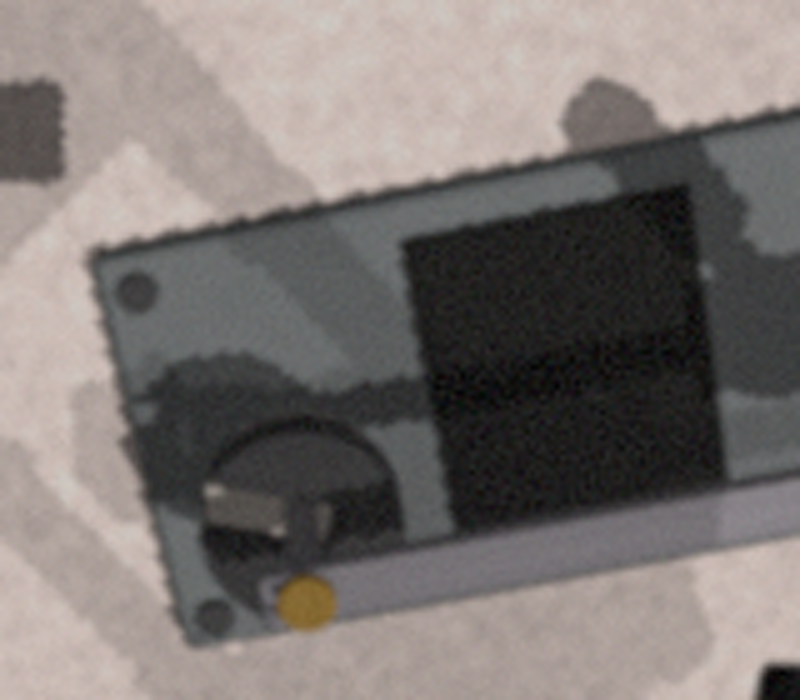

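```bash
python3 - <<'E'
from h import *
s,d=snap('wrist')
z=lambda x,y:(240+(x+.5)/5-.5,140+(y+.5)/5-.5)
nut=onz(s,d,*z(306,603),104)[0];print('nut',nut.round(1))
TL=onz(s,d,*z(95,255),12)[0];BL=onz(s,d,*z(190,643),12)[0];print(TL.round(1),BL.round(1),np.linalg.norm(BL-TL))
e=onz(s,d,*z(800,107),12)[0];v=e-TL;print('edge ang',np.degrees(np.arctan2(-v[0],v[1])))
w=BL-TL;print('left ang',np.degrees(np.arctan2(w[1],w[0])))
im=d['image'];hsv=cv2.cvtColor(im,cv2.COLOR_RGB2HSV)
m=cv2.inRange(hsv,(15,140,80),(25,255,255));m[:,:290]=0;m[:,315:]=0
M=cv2.moments(m,True);c=(M['m10']/M['m00'],M['m01']/M['m00']);print(c,onz(s,d,*c,104))
# disc top ellipse edges: left (203,510) right (403,510)? top (302,420)
for p in[(203,510),(403,520),(305,425)]:print(p,onz(s,d,*z(*p),68)[0].round(1))
# slot
for p in[(208,488),(283,503),(208,524),(272,536)]:print('slot68',onz(s,d,*z(*p),68)[0].round(1))
E
```

```text
nut [625.  188.2 104. ]
[561.5 165.1  12. ] [666.2 138.4  12. ] 108.0481128569191
edge ang -13.919965976948216
left ang -14.321695975155265
(300.0987654320988, 260.5925925925926) [[625.10047696 187.36737534 104.        ]]
(203, 510) [611.6 170.8  68. ]
(403, 520) [633.3 209.4  68. ]
(305, 425) [603.4 199.7  68. ]
slot68 [607.4 174.1  68. ]
slot68 [617.9 187.4  68. ]
slot68 [615.2 170.3  68. ]
slot68 [624.  181.7  68. ]
```

```bash
python3 - <<'E'
from h import *
from scipy.spatial.transform import Rotation as Ro
s=get_state();R=Ro.from_quat(s['tcp_rot']).as_matrix();print(R.round(3));y=R[:,1];print(np.degrees(np.arctan2(y[1],y[0])));print(s['qpos'].round(3))
E
```

```text
[[-0.     0.44   0.898]
 [ 0.     0.898 -0.44 ]
 [-1.     0.    -0.001]]
63.90946137790358
[ 0.317  0.065  1.169  0.     1.908 -0.798]
```

```bash
python3 -m pendant '{"offset":[[0,-3,0],[0,-5,0],[0,-6,0],[0,-6,-1],[0,-6,-2],[0,-6,-2],[0,-6,-2],[-1,-6,-2],[0,-6,-1],[0,0,0]],"yaw":[-0.1,-0.11,-0.11,-0.11,-0.12,-0.12,-0.12,-0.12,-0.1,0]}'; python3 - <<'E'
from h import *
s,d=snap('wrist','w2.png');print(s['clock'],s['tcp_pos'],s['qpos'].round(2))
E
```

```text
clock: 2.9
tcp_pos: [533.3, -284.8, 199.6]
tcp_rot: [0.474, 0.525, -0.475, 0.524]
wrist_force: [0.5, 0.7, -0.2]
grip_width: 0.999
2.9 [ 533.27072004 -284.77803218  199.6221111 ] [-0.55  0.1   1.31 -0.    1.73 -0.65]
```

View pics/w2.png

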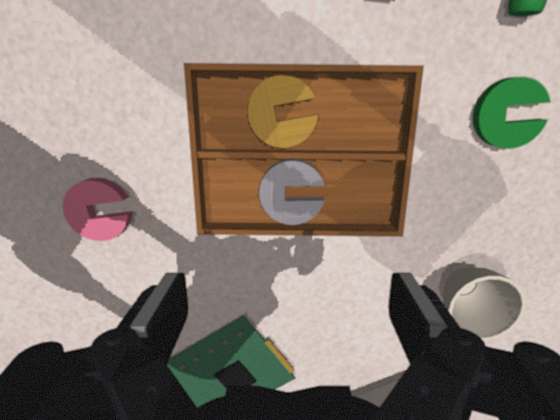

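The tray view shows the steel disc at (292,193) with its slot pointing right (tray +x), and the brass disc above it at (282,110). Next I measure the steel disc.

```bash
cat > steel.py <<'E'
from h import *
from scipy.spatial.transform import Rotation as Ro
def steel(s,d,box,ztop,smax=60,vmin=90):
    x0,x1,y0,y1=box;im=d['image'];hsv=cv2.cvtColor(im,cv2.COLOR_RGB2HSV)
    m=cv2.inRange(hsv,(0,0,vmin),(180,smax,255));k=np.zeros_like(m);k[y0:y1,x0:x1]=1;m*=k
    ct=max(cv2.findContours(m,0,cv2.CHAIN_APPROX_NONE)[0],key=cv2.contourArea)
    P=onz(s,d,ct[:,0,0],ct[:,0,1],ztop)[:,:2].astype(np.float32)
    c,r=cv2.minEnclosingCircle(P)
    f=np.zeros_like(m);cv2.drawContours(f,[ct],-1,255,-1)
    v,u=np.nonzero(f);Q=onz(s,d,u,v,ztop)[:,:2];g=np.array(c)-Q.mean(0)
    # slot points: contour points well inside the rim
    rr=np.linalg.norm(P-c,axis=1);S=P[rr<r*0.75];a=S.mean(0)-c if len(S) else g
    R=Ro.from_quat(s['tcp_rot']).as_matrix();y=R[:,1]
    print('c',np.round(c,1),'r',round(r,1),'slot deg by area',np.degrees(np.arctan2(g[1],g[0])).round(1),'by slot edges',np.degrees(np.arctan2(a[1],a[0])).round(1),'jaw',np.degrees(np.arctan2(y[1],y[0])).round(1),'tcp',s['tcp_pos'].round(1))
    return c
E
python3 - <<'E'
from steel import *
s,d=snap('wrist')
steel(s,d,(245,345,158,230),17)
C=cloud(s,d)
for u,v in[(275,190),(292,212),(380,170),(300,66),(313,155),(370,200)]:print((u,v),C[v,u].round(1))
for u,v in[(185,65),(422,67),(404,236),(200,235)]:print(onz(s,d,u,v,24).round(1))
E
```

```text
c [ 538.1 -293.8] r 31.2 slot deg by area -5.4 by slot edges 7.0 jaw 6.0 tcp [ 534.  -282.9  200.7]
(275, 190) [ 522.9 -290.8   16.9]
(292, 212) [ 540.5 -310.2   17.2]
(380, 170) [ 617.4 -264.7    6.4]
(300, 66) [ 533.9 -183.1   -0.8]
(313, 155) [ 552.9 -254.9   20.3]
(370, 200) [ 613.5 -294.4    6. ]
[[ 442.1 -193.3   24. ]]
[[ 630.1 -175.2   24. ]]
[[ 646.1 -320.5   24. ]]
[[ 457.8 -339.2   24. ]]
```

```bash
cat > tips.py <<'E'
from h import *
from scipy.spatial.transform import Rotation as Ro
def tips():
    s,d=snap('wrist');C=cloud(s,d);R=Ro.from_quat(s['tcp_rot']).as_matrix();L=(C-s['tcp_pos'])@R
    m=(d['z_map']>0)&(d['z_map']<170)&(abs(L[:,:,1])<62)&(L[:,:,0]>-20)&(abs(L[:,:,2])<30)
    P=L[m];
    for sg in(-1,1):
        Q=P[P[:,1]*sg>0]
        if len(Q):print(sg,len(Q),'xmax',np.percentile(Q[:,0],[90,99]).round(1),'inner y',np.percentile(abs(Q[:,1]),[1,99]).round(1))
    print(s['grip_width'])
if __name__=='__main__':tips()
E
python3 tips.py; python3 -m pendant '{"offset":[[0.4,-1,-2],[0,0,-3],[0,0,-3],[0,0,-3],[0,0,0]],"yaw":[0,0,0,0,0]}' 55 40; python3 tips.py; python3 -c "
import workcell;print(workcell.tips_ahead)
from steel import *
snap('wrist','w3.png')"
```

```text
-1 1995 xmax [-0.   4.4] inner y [42.4 56.1]
1 1994 xmax [-0.   4.3] inner y [42.2 55.9]
1.0007975786084007
clock: 3.68
tcp_pos: [537.0, -290.8, 87.2]
tcp_rot: [0.472, 0.528, -0.473, 0.524]
wrist_force: [0.3, 0.1, 0.1]
grip_width: 0.783
-1 2174 xmax [ 4.8 10.3] inner y [33.2 46.9]
1 2178 xmax [ 4.9 10.4] inner y [33.1 46.8]
0.7833775932032706
19.0
```

View pics/w3.png

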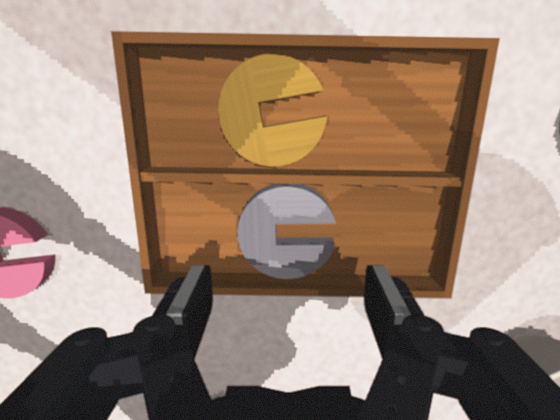

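```bash
python3 - <<'E'
from steel import *
s,d=snap('wrist')
steel(s,d,(225,345,178,285),17,vmin=80,smax=70)
E
```

```text
c [ 537.6 -293.8] r 31.7 slot deg by area -27.8 by slot edges 19.6 jaw 6.1 tcp [ 538.7 -292.1   91.7]
```

```bash
python3 -m pendant '{"offset":[[-0.1,-0.1,-2],[0,0,-3],[0,0,-1.5],[0,0,0],[0,0,0]],"yaw":[0,0,0,0,0]}'; python3 tips.py
```

```text
clock: 4.45
tcp_pos: [537.9, -294.1, 27.6]
tcp_rot: [0.473, 0.525, -0.473, 0.526]
wrist_force: [-0.2, -1.0, -0.1]
grip_width: 0.784
-1 14284 xmax [22.2 23. ] inner y [ 0.7 61.3]
1 13891 xmax [22.4 23.1] inner y [ 0.5 61.2]
0.7836579031954231
```

```bash
python3 -m pendant '{"offset":[[0,0,-0.6],[0,0,0],[0,0,0]],"yaw":[0,0,0]}'; python3 -m pendant '{"offset":[[0,0,0],[0,0,0],[0,0,0],[0,0,0]],"yaw":[0,0,0,0]}' 160 50; python3 -c "
from h import *
snap('wrist','w4.png')"
```

```text
clock: 4.88
tcp_pos: [537.4, -293.7, 20.5]
tcp_rot: [0.473, 0.526, -0.473, 0.526]
wrist_force: [0.4, -0.5, -0.4]
grip_width: 0.784
clock: 5.38
tcp_pos: [537.5, -294.0, 21.3]
tcp_rot: [0.473, 0.525, -0.473, 0.526]
wrist_force: [-1.7, 0.3, 5.8]
grip_width: 0.659
```

View pics/w4.png

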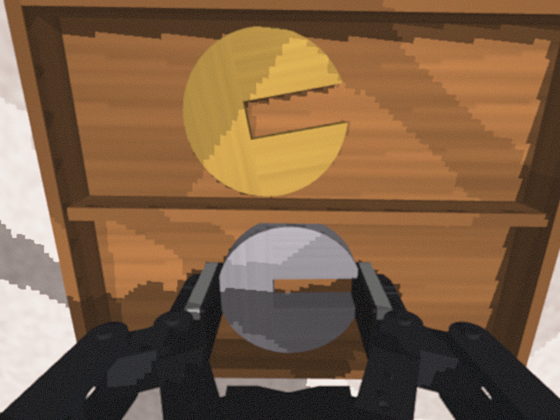

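```bash
python3 -m pendant '{"offset":[[0,0,0.5],[0,0,1.5],[0,0,3],[0,0,3],[0,0,3],[0,0,0]],"yaw":[0,0,0,0,0,0]}'; python3 -c "
from h import *
s,d=snap('wrist','w5.png');C=cloud(s,d);print(s['grip_width'],s['wrist_force'],s['tcp_pos'])
for p in [(250,280),(290,250),(290,330),(250,300)]:print(p,C[p[1],p[0]].round(1))"
```

```text
clock: 6.18
tcp_pos: [538.8, -294.5, 134.4]
tcp_rot: [0.473, 0.523, -0.473, 0.528]
wrist_force: [-0.2, -0.2, -3.0]
grip_width: 0.659
0.6591099865902703 [-0.24616618 -0.15528627 -2.96806789] [ 538.8276129  -294.48670331  134.40069507]
(250, 280) [ 522.8 -290.7  130.3]
(290, 250) [ 537.7 -275.   131.1]
(290, 330) [ 541.8 -313.1  131. ]
(250, 300) [ 523.5 -299.6  131.3]
```

View pics/w5.png

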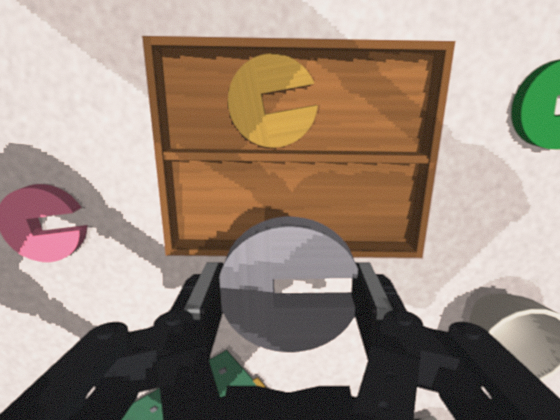

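```bash
python3 -m pendant '{"offset":[[-1,3,0],[-1.5,5,0],[-1.5,5,0],[-1.5,5,-1],[-1.2,4,-3],[-0.5,2,-3],[0,0,-3],[0,0,0]],"yaw":[0,0,0,0,0,0,0,0]}'; python3 -c "
from h import *
s,d=snap('wrist','w6.png');im=d['image']
hsv=cv2.cvtColor(im,cv2.COLOR_RGB2HSV);m=cv2.inRange(hsv,(105,150,60),(125,255,255))
ct=max(cv2.findContours(m,0,1)[0],key=cv2.contourArea);P=onz(s,d,ct[:,0,0],ct[:,0,1],3)[:,:2].astype('f4');print(P.min(0),P.max(0),s['tcp_pos'])"
```

```text
clock: 7.22
tcp_pos: [462.2, -52.8, 26.0]
tcp_rot: [0.471, 0.528, -0.474, 0.523]
wrist_force: [-0.0, 0.7, -2.4]
grip_width: 0.659
[410.57812  -66.123024] [518.89215     1.9231669] [462.17489274 -52.78412549  26.04674912]
```

View pics/w6.png

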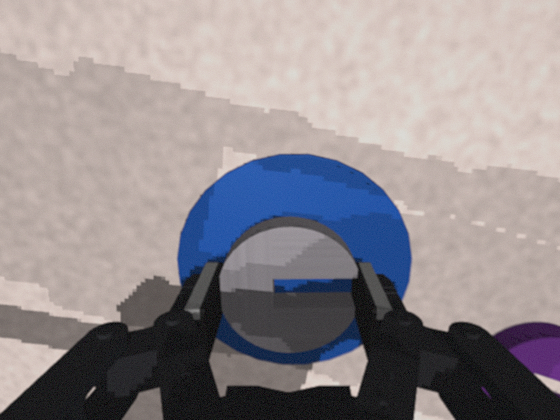

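```bash
python3 -m pendant '{"offset":[[0,0,0],[0,0,-0.6],[0,0,0]],"yaw":[0,0,0]}'; python3 -m pendant '{"offset":[[0,0,-0.4],[0,0,0]],"yaw":[0,0]}'
```

```text
clock: 7.65
tcp_pos: [465.4, -53.9, 24.5]
tcp_rot: [0.473, 0.525, -0.473, 0.525]
wrist_force: [-0.0, 0.3, -2.6]
grip_width: 0.663
clock: 7.9
tcp_pos: [465.1, -53.7, 20.1]
tcp_rot: [0.473, 0.526, -0.473, 0.525]
wrist_force: [0.1, -0.8, -2.8]
grip_width: 0.661
```

```bash
python3 -m pendant '{"offset":[[0,0,-0.2],[0,0,0]],"yaw":[0,0]}'; python3 -m pendant '{"offset":[[0,0,0],[0,0,0],[0,0,0],[0,0,2],[0,0,4],[0,0,2]],"yaw":[0,0,0,0,0,0]}' 0
```

```text
clock: 8.15
tcp_pos: [465.5, -53.7, 19.2]
tcp_rot: [0.473, 0.525, -0.473, 0.526]
wrist_force: [-2.6, -0.6, 3.8]
grip_width: 0.66
clock: 8.9
tcp_pos: [466.1, -53.8, 100.8]
tcp_rot: [0.474, 0.525, -0.473, 0.526]
wrist_force: [-0.1, -0.1, -0.1]
grip_width: 0.996
```

```bash
python3 -m pendant '{"offset":[[0,0,0],[0,0,0],[0,0,0],[0,0,0],[0,0,0],[0,0,0],[0,0,0],[0,0,0],[0,0,0],[0,0,0]],"yaw":[-0.1,-0.18,-0.18,-0.18,-0.18,-0.18,-0.18,-0.18,-0.18,-0.03]}' 40;python3 -m pendant '{"offset":[[0,0,0],[0,0,0]],"yaw":[0,0]}'; python3 -c "
from h import *
snap('wrist','w7.png')"
```

```text
clock: 10.15
tcp_pos: [465.4, -53.7, 98.4]
tcp_rot: [0.706, 0.037, -0.706, 0.037]
wrist_force: [-0.2, 0.1, -0.3]
grip_width: 0.841
clock: 10.4
tcp_pos: [465.4, -53.7, 98.4]
tcp_rot: [0.706, 0.038, -0.706, 0.038]
wrist_force: [0.8, 0.5, 0.3]
grip_width: 0.84
```

View pics/w7.png

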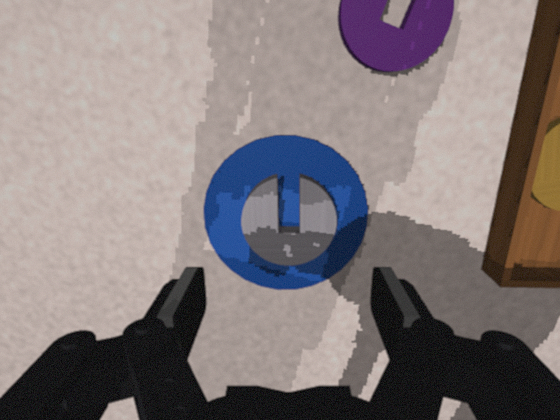

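The disc sits flat on the pad at (288,220), with its slot pointing up in the image, between and square to the jaws.

```bash
python3 - <<'E'
from steel import *
s,d=snap('wrist');hsv=cv2.cvtColor(d['image'],cv2.COLOR_RGB2HSV)
print(hsv[210,260],hsv[250,260],hsv[200,288],hsv[265,300],hsv[215,340])
steel(s,d,(236,342,160,272),15,smax=110,vmin=20)
C=cloud(s,d);print(C[205,260],C[250,280])
# slot edges on row 195
row=hsv[190:222,:,1];
for r in(192,205,218):
    x=np.nonzero(hsv[r,265:315,1]>130)[0]+265;
    if len(x):print(r,x.min(),x.max(),onz(s,d,(x.min()+x.max())/2,r,15).round(1))
E
```

```text
[156   9 149] [165  17  91] [108 181 158] [110 161  92] [109 186 156]
c [467.1 -54.2] r 31.4 slot deg by area 11.7 by slot edges 5.7 jaw -83.8 tcp [465.4 -53.7  98.4]
[475.79635453 -35.47778859  15.31646644] [446.54191126 -50.90717445  15.33247573]
192 279 298 [[486.  -52.2  15. ]]
205 279 298 [[477.6 -53.1  15. ]]
218 279 298 [[469. -54.  15.]]
```

```bash
python3 -m pendant '{"offset":[[0.15,-0.05,-2],[0,0,-3],[0,0,-2],[0,0,-1.1],[0,0,0],[0,0,0]],"yaw":[0,0,0,0,0,0]}'; python3 -m pendant '{"offset":[[0,0,0],[0,0,0],[0,0,0],[0,0,0],[0,0,0]],"yaw":[0,0,0,0,0]}' 160 50;python3 -m pendant '{"offset":[[0,0,0.5],[0,0,1.5],[0,0,3],[0,0,3],[0,0,2.5],[0,0,0],[0,0,0]],"yaw":[0,0,0,0,0,0,0]}'; python3 -c "
from h import *
s,d=snap('wrist','w8.png');C=cloud(s,d);print(s['grip_width'],s['wrist_force'],s['tcp_pos'])
for p in [(250,280),(320,280),(290,330),(250,310)]:print(p,C[p[1],p[0]].round(1))"
```

```text
clock: 11.25
tcp_pos: [467.5, -54.3, 18.5]
tcp_rot: [0.707, 0.037, -0.706, 0.038]
wrist_force: [-0.7, 0.0, 1.0]
grip_width: 0.844
clock: 11.88
tcp_pos: [467.8, -54.3, 19.2]
tcp_rot: [0.707, 0.037, -0.705, 0.038]
wrist_force: [-1.7, 0.8, 5.7]
grip_width: 0.679
clock: 12.75
tcp_pos: [466.4, -54.1, 121.5]
tcp_rot: [-0.706, -0.037, 0.707, -0.037]
wrist_force: [-0.4, 0.4, -2.2]
grip_width: 0.678
0.6778201680278605 [-0.41997313  0.42607841 -2.2152343 ] [466.4159372  -54.11641903 121.51509965]
(250, 280) [470.4 -38.3 117.1]
(320, 280) [474. -67. 118.]
(290, 330) [448.  -57.4 117.7]
(250, 310) [456.8 -39.4 118.4]
```

View pics/w8.png

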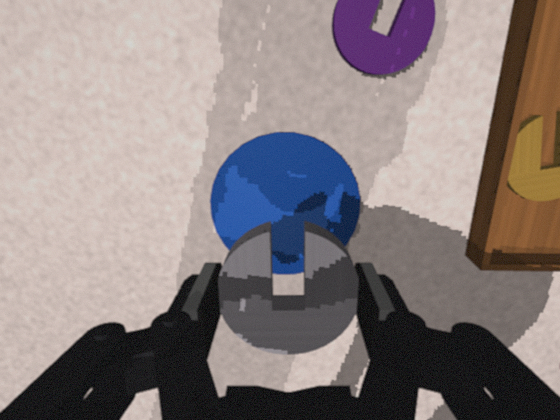

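```bash
python3 -m pendant '{"offset":[[1,1,0.5],[2,2,0.5],[2,2.4,0.5],[2,2.4,0.5],[2,2.4,0],[2,2.4,0],[1.7,2,0],[1,1,0],[0,0,0],[0,0,0]],"yaw":[0.12,0.17,0.17,0.17,0.17,0.17,0.17,0.08,0,0]}'; python3 -c "
from h import *
snap('wrist','w9.png');snap('scene','s9.png');snap('side','d9.png')"
```

```text
clock: 14.05
tcp_pos: [603.2, 101.4, 141.3]
tcp_rot: [-0.557, -0.435, 0.558, -0.434]
wrist_force: [-0.4, -0.5, -3.0]
grip_width: 0.679
```

View pics/w9.png

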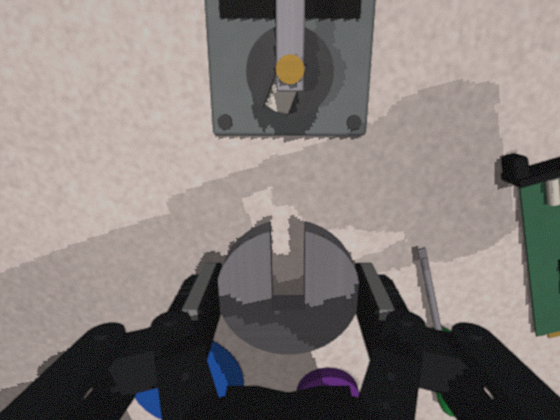

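View pics/s9.png

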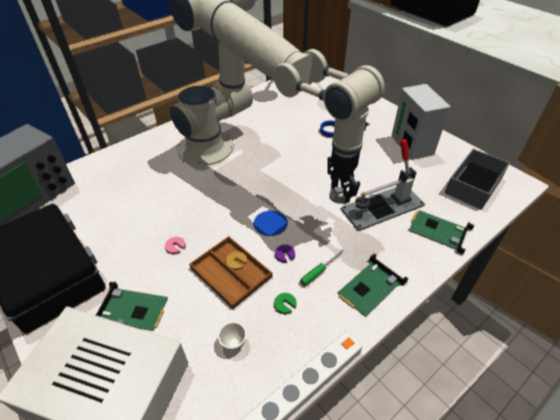

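Wrist view: the held disc's slot (column ~288) points straight at the stem and nut (290,68). The dark disc's slot is visible at (280,100), facing the near side. Next I measure the offset.

```bash
python3 - <<'E'
from steel import *
s,d=snap('wrist');hsv=cv2.cvtColor(d['image'],cv2.COLOR_RGB2HSV)
m=cv2.inRange(hsv,(15,140,80),(28,255,255));m[90:]=0
M=cv2.moments(m,True);c=(M['m10']/M['m00'],M['m01']/M['m00']);nut=onz(s,d,*c,104)[0];print('nut',c,nut.round(1))
C0=np.array(s['tcp_pos']);R=Ro.from_quat(s['tcp_rot']).as_matrix()
TL=onz(s,d,214,135,12)[0];BR=onz(s,d,366,136,12)[0];mid=(TL+BR)/2;w=BR-TL
print('corners',TL.round(1),BR.round(1),np.linalg.norm(w).round(1),'rig x deg',np.degrees(np.arctan2(w[1],w[0])))
u=w/np.linalg.norm(w);yr=np.array([-u[1],u[0],0]);print('stem by plate',(mid+40*yr).round(1))
y=R[:,1];print('jaw',np.degrees(np.arctan2(y[1],y[0])),'tcp',C0.round(1))
zt=C0[2]-3.5
for p in[(218,290),(359,290),(288,353),(271,240),(305,240),(271,285),(305,285),(288,296)]:
    q=onz(s,d,*p,zt)[0]-C0;print(p,'tool y,z',(q@R[:,1:]).round(1))
# dark disc left/right extents
for p in[(247,70),(333,70)]:print(onz(s,d,*p,68)[0].round(1))
E
python3 - <<'E'
import cv2
im=cv2.imread('pics/w9.png')[20:150,195:385];cv2.imwrite('pics/c9.png',cv2.resize(im,None,fx=4,fy=4,interpolation=cv2.INTER_CUBIC))
E
```

```text
nut (288.72532894736844, 69.10526315789474) [625.6 187.  104. ]
corners [564.4 161.7  12. ] [669.6 134.5  12. ] 108.7 rig x deg -14.485667243941776
stem by plate [627.  186.8  12. ]
jaw -14.12054269459651 tcp [603.5 101.2 142.4]
(218, 290) tool y,z [-28.8  -1.1]
(359, 290) tool y,z [29.8 -1.1]
(288, 353) tool y,z [ 0.3 31. ]
(271, 240) tool y,z [ -6.5 -23.7]
(305, 240) tool y,z [  7.  -23.7]
(271, 285) tool y,z [-6.8 -3.5]
(305, 285) tool y,z [ 7.3 -3.5]
(288, 296) tool y,z [0.3 1.8]
[604.7 193.6  68. ]
[648.7 182.6  68. ]
```

View pics/c9.png

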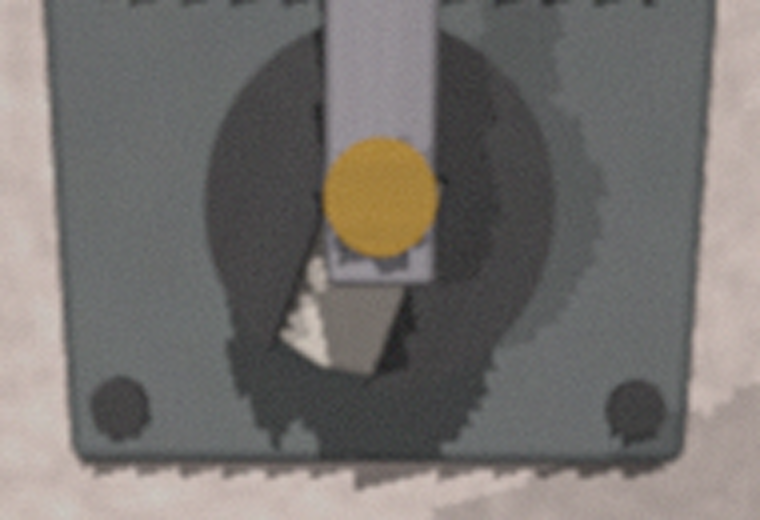

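```bash
python3 -m pendant '{"offset":[[0,0,-2],[0,0,-2],[0,0,-1],[0,0,-0.4],[0,0,0],[0,0,0]],"yaw":[0,0,0,0,0,0]}'; python3 -m pendant '{"offset":[[0.25,0.97,0],[0.37,1.45,0],[0.37,1.45,0],[0.25,0.97,0],[0,0,0],[0,0,0]],"yaw":[0,0,0,0,0,0]}'; python3 - <<'E'
from steel import *
s,d=snap('wrist','w10.png');snap('side','d10.png');snap('scene','s10.png')
hsv=cv2.cvtColor(d['image'],cv2.COLOR_RGB2HSV)
m=cv2.inRange(hsv,(15,140,80),(28,255,255))
M=cv2.moments(m,True);c=(M['m10']/M['m00'],M['m01']/M['m00']);nut=onz(s,d,*c,104)[0];print('nut',c,nut.round(1),s['tcp_pos'].round(1))
E
```

```text
clock: 15.0
tcp_pos: [604.3, 101.9, 89.3]
tcp_rot: [0.558, 0.435, -0.557, 0.435]
wrist_force: [0.1, -0.1, -3.1]
grip_width: 0.677
clock: 15.75
tcp_pos: [616.2, 150.1, 88.3]
tcp_rot: [-0.557, -0.435, 0.557, -0.435]
wrist_force: [0.8, -0.1, -3.0]
grip_width: 0.679
nut (287.9550209205021, 223.46757322175733) [625.7 187.2 104. ] [616.2 150.1  88.3]
```

View pics/w10.png

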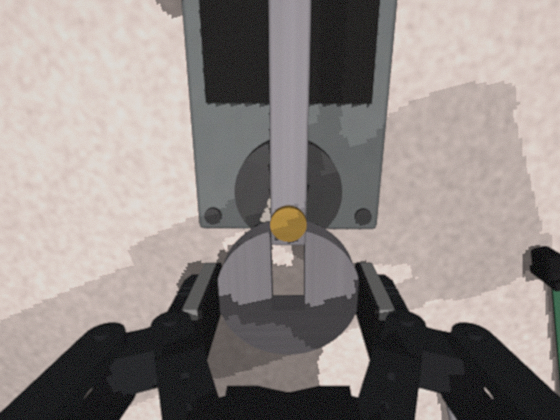

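```bash
cd pics; python3 - <<'E'
import cv2
a=cv2.imread('s10.png')[130:240,310:440];b=cv2.imread('d10.png')[230:370,110:310]
cv2.imwrite('cs10.png',cv2.resize(a,None,fx=5,fy=5,interpolation=2));cv2.imwrite('cd10.png',cv2.resize(b,None,fx=4,fy=4,interpolation=2))
E
```

```text
(no output)
```

View pics/cs10.png

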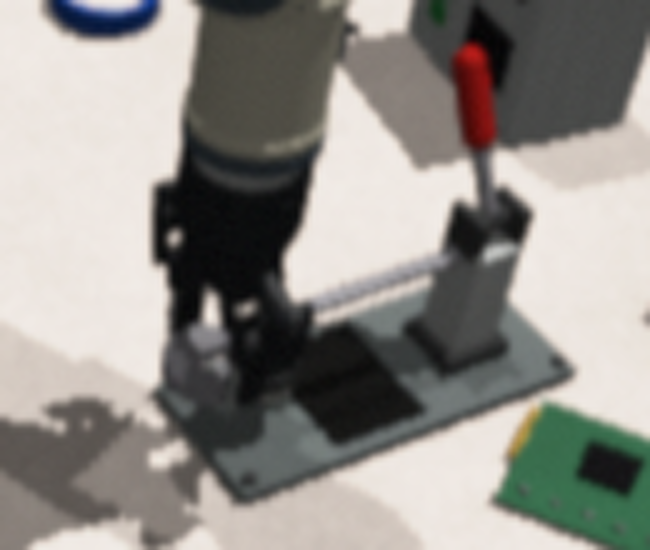

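View pics/cd10.png

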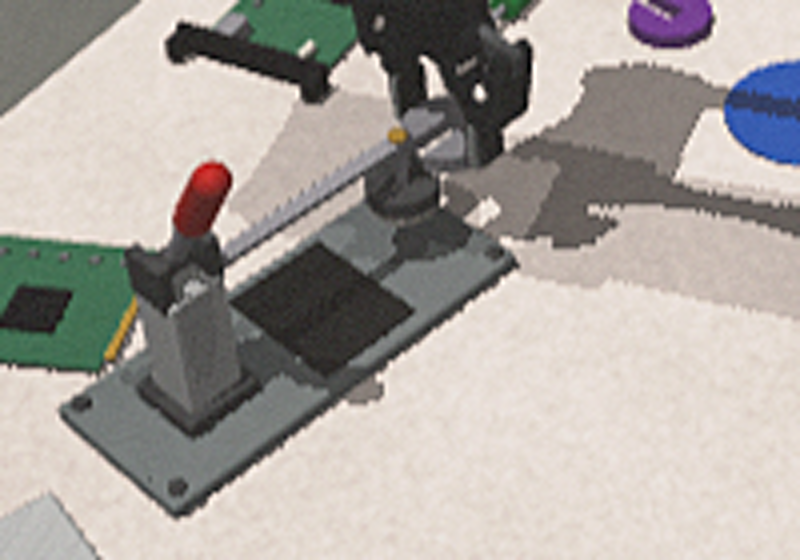

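Wrist view: the nut (288,223) lies in line with the slot, and the side view shows the disc above the dark disc's level and below the arm. Sliding the remaining 38 mm.

```bash
python3 -m pendant '{"offset":[[0.2,0.8,0],[0.25,0.97,0],[0.25,0.97,0],[0.2,0.8,0],[0.0,0.15,0],[0,0,0],[0,0,0]],"yaw":[0,0,0,0,0,0,0]}'; python3 - <<'E'
from steel import *
s,d=snap('wrist','w11.png');
hsv=cv2.cvtColor(d['image'],cv2.COLOR_RGB2HSV)
m=cv2.inRange(hsv,(15,140,80),(28,255,255))
M=cv2.moments(m,True);c=(M['m10']/M['m00'],M['m01']/M['m00']);nut=onz(s,d,*c,104)[0];print('nut',c,nut.round(1),s['tcp_pos'].round(1))
s,d=snap('side','d11.png');cv2.imwrite('pics/cd11.png',cv2.resize(d['image'][200:340,140:340,::-1],None,fx=4,fy=4,interpolation=2))
E
```

```text
clock: 16.77
tcp_pos: [625.2, 186.8, 88.5]
tcp_rot: [-0.557, -0.435, 0.557, -0.435]
wrist_force: [0.3, -0.3, -2.1]
grip_width: 0.68
nut (288.86764705882354, 318.11213235294116) [626.1 187.9 104. ] [625.2 186.8  88.5]
```

View pics/w11.png

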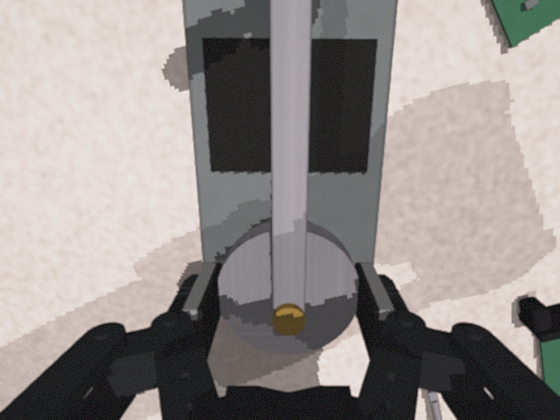

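View pics/cd11.png

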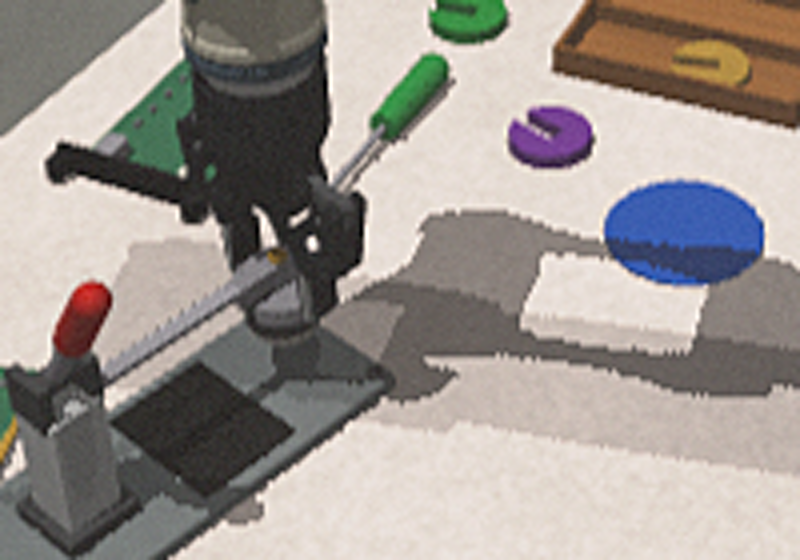

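```bash
python3 -m pendant '{"offset":[[0,0,-0.2],[0,0,0],[0,0,0]],"yaw":[0,0,0]}';python3 -m pendant '{"offset":[[0.03,0,-0.15],[0,0,0],[0,0,0]],"yaw":[0,0,0]}'
```

```text
clock: 17.25
tcp_pos: [625.2, 187.1, 86.4]
tcp_rot: [-0.557, -0.435, 0.557, -0.435]
wrist_force: [0.9, -0.1, -3.0]
grip_width: 0.677
clock: 17.62
tcp_pos: [625.5, 187.1, 84.9]
tcp_rot: [-0.557, -0.435, 0.557, -0.435]
wrist_force: [-0.4, 0.2, -3.2]
grip_width: 0.68
```

```bash
python3 -m pendant '{"offset":[[0,0,-0.1],[0,0,0],[0,0,0]],"yaw":[0,0,0]}';python3 -c "
from workcell import get_state;print(get_state()['wrist_force'])"
```

```text
clock: 18.0
tcp_pos: [625.6, 187.1, 84.3]
tcp_rot: [0.557, 0.435, -0.557, 0.435]
wrist_force: [-0.7, -0.3, -0.9]
grip_width: 0.676
[-0.73678295 -0.25891916 -0.94625646]
```

```bash
python3 -m pendant '{"offset":[[0,0,-0.03],[0,0,0],[0,0,0],[0,0,0],[0,0,0]],"yaw":[0,0,0,0,0]}' 20; python3 - <<'E'
from steel import *
s,d=snap('wrist','w12.png');C=cloud(s,d)
for p in[(250,260),(330,260),(250,300),(330,300),(288,345)]:print(C[p[1],p[0]].round(1))
s,d=snap('side','d12.png');cv2.imwrite('pics/cd12.png',cv2.resize(d['image'][200:340,140:340,::-1],None,fx=4,fy=4,interpolation=2))
E
```

```text
clock: 18.62
tcp_pos: [625.6, 187.1, 83.7]
tcp_rot: [0.557, 0.435, -0.557, 0.435]
wrist_force: [-0.5, 0.3, 0.9]
grip_width: 0.924
[614.9 205.9  81.5]
[645.9 197.5  80.3]
[609.5 187.5  80.5]
[642.1 179.9  81.3]
[624.3 181.  104.5]
```

View pics/w12.png

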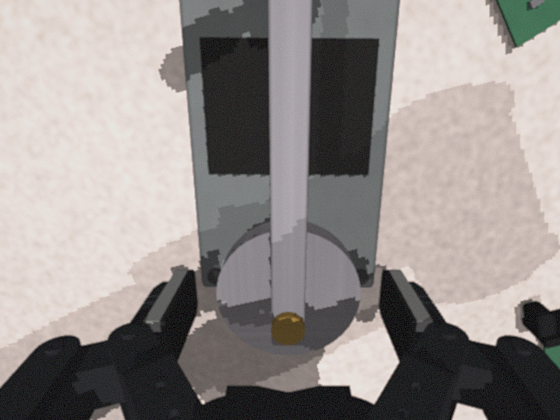

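View pics/cd12.png

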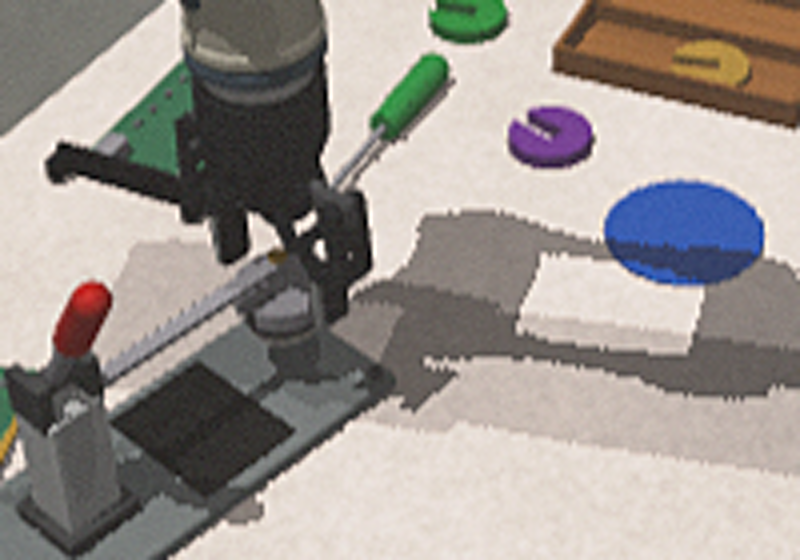

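```bash
python3 - <<'E'
from steel import *
s,d=snap('wrist')
im=d['image'];cv2.imwrite('pics/c12.png',cv2.resize(im[210:365,200:380,::-1],None,fx=4,fy=4,interpolation=2))
P=onz(s,d,[217,361,233,345,270,310],[290,290,253,253,342,341],80)[:,:2]
A=np.c_[2*P,np.ones(len(P))];x=np.linalg.lstsq(A,(P**2).sum(1),rcond=None)[0];print(x[:2],np.sqrt(x[2]+x[0]**2+x[1]**2))
hsv=cv2.cvtColor(im,cv2.COLOR_RGB2HSV)
m=cv2.inRange(hsv,(12,120,50),(28,255,255))
M=cv2.moments(m,True);c=(M['m10']/M['m00'],M['m01']/M['m00']);print(c,onz(s,d,*c,104))
E
```

```text
[626.60025361 188.63560443] 28.607529019851487
(287.68395657418574, 328.39324487334136) [[625.81490016 187.54170886 104.        ]]
```

View pics/c12.png

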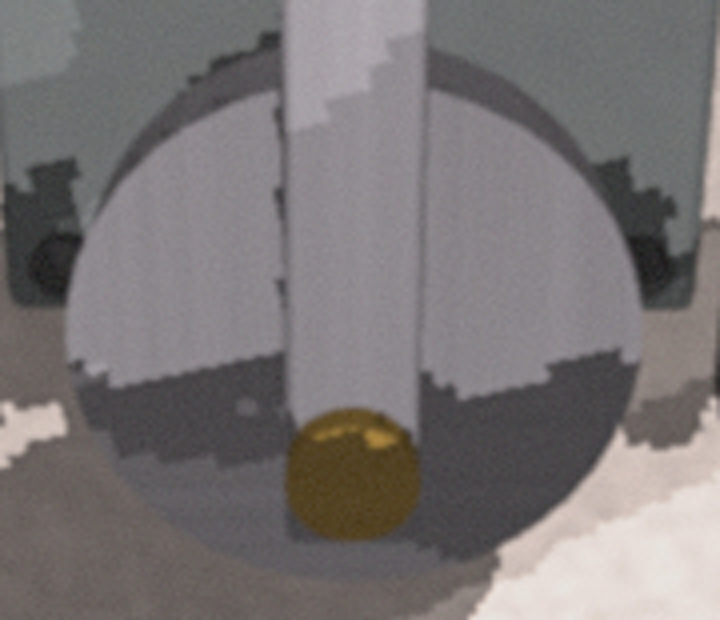

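Disc is seated: rim centre (626.6,188.6) against the nut at (625.8,187.5), top at about 80 mm. Retreating straight up, then over to the clamp with the fingers shut.

```bash
python3 -m pendant '{"offset":[[0,0,0.5],[0,0,2],[0,0,4],[0,0,5],[0,0,5],[0,0,2],[0,0,0],[0,0,0]],"yaw":[0,0,0,0,0,0,0,0]}'; python3 - <<'E'
from steel import *
s,d=snap('wrist','w13.png');C=cloud(s,d);im=d['image'];hsv=cv2.cvtColor(im,cv2.COLOR_RGB2HSV)
m=((cv2.inRange(hsv,(0,150,60),(7,255,255))>0)|(cv2.inRange(hsv,(173,150,60),(180,255,255))>0))
v,u=np.nonzero(m);P=C[v,u];print(len(P));
if len(P):
  h=np.array([626+40,187.5+155,120.]);u_=np.array([.968,-.25,0]);y_=np.array([.25,.968,0])
  Q=np.c_[(P-h)@u_,(P-h)@y_,P[:,2]-120];print(np.percentile(Q,[2,50,98],axis=0).round(1))
s,d=snap('side','d13.png');cv2.imwrite('pics/cd13.png',cv2.resize(d['image'][200:340,140:340,::-1],None,fx=4,fy=4,interpolation=2))
s,d=snap('scene');cv2.imwrite('pics/cs13.png',cv2.resize(d['image'][130:240,310:440,::-1],None,fx=5,fy=5,interpolation=2))
E
```

```text
clock: 19.77
tcp_pos: [625.3, 187.1, 267.8]
tcp_rot: [-0.557, -0.435, 0.558, -0.435]
wrist_force: [0.2, -1.0, -0.7]
grip_width: 0.922
0
```

View pics/w13.png

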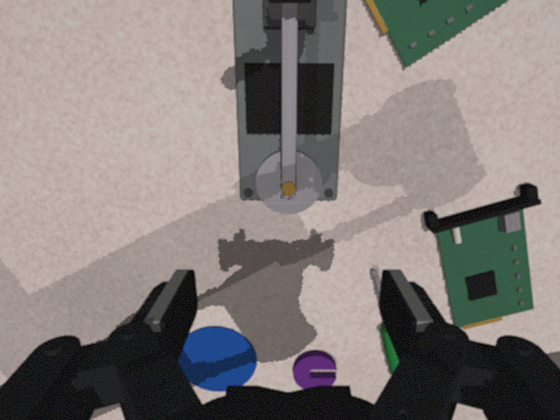

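View pics/cd13.png

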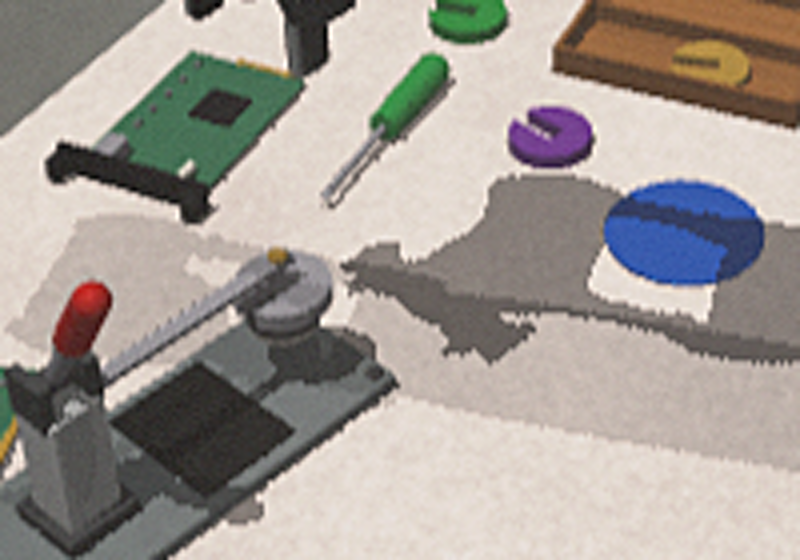

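View pics/cs13.png

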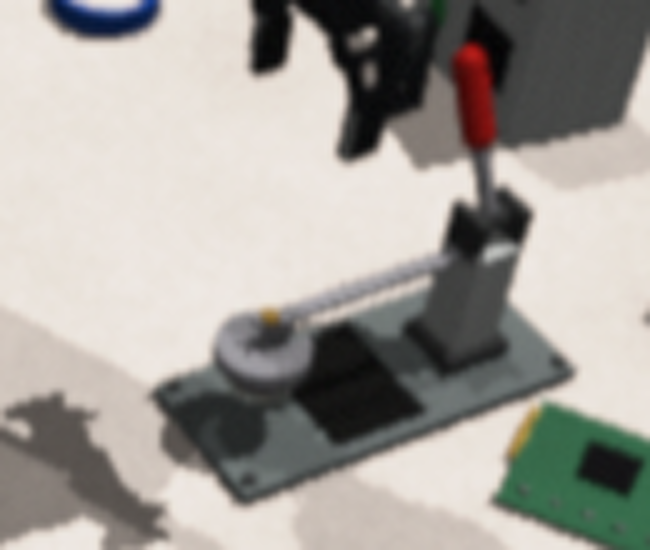

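Both views show the steel disc flat on the hanger, level and centred under the nut, with nothing else disturbed. Next, the clamp geometry from both cameras.

```bash
python3 - <<'E'
from steel import *
h=np.array([666,342.5,120.]);u_=np.array([.968,-.25,0]);y_=np.array([.25,.968,0])
for n,b in(('scene',(400,412,136,160)),('side',(148,172,265,292))):
    s,d=snap(n);C=cloud(s,d);hsv=cv2.cvtColor(d['image'],cv2.COLOR_RGB2HSV)
    m=((cv2.inRange(hsv,(0,150,60),(7,255,255))>0)|(cv2.inRange(hsv,(173,150,60),(180,255,255))>0))
    k=np.zeros_like(m);k[b[2]:b[3],b[0]:b[1]]=1;m&=k
    m=cv2.erode(m.astype('u1'),np.ones((2,2)))>0
    v,u=np.nonzero(m);P=C[v,u];Q=np.c_[(P-h)@u_,(P-h)@y_,P[:,2]-120]
    print(n,len(Q));print(np.percentile(Q,[3,25,50,75,97],axis=0).round(1))
E
```

```text
scene 100
[[-50.4 -10.5  49. ]
 [-43.2  -7.5  60.4]
 [-36.1  -4.5  73.5]
 [-28.1  -0.5  85.4]
 [-20.1   6.1  95. ]]
side 84
[[-62.1  -6.   53.8]
 [-58.8  -0.7  80. ]
 [-55.    3.9  89.3]
 [-48.4   7.5  94.3]
 [-34.5   9.3  97.9]]
```

```bash
python3 -m pendant '{"offset":[[0.5,2,0],[0.8,3,0],[0.8,3,0],[0.8,3,0],[0.8,3,0],[0.4,1.5,0],[0,0,-2],[0,0,-2],[0,0,-1.4],[0,0,0]],"yaw":[0,0,0,0,0,0,0,0,0,0]}' 255 30; python3 - <<'E'
from steel import *
s,d=snap('wrist','w14.png');print(s['tcp_pos'],s['qpos'].round(2),s['grip_width'])
s,d=snap('side','d14.png');cv2.imwrite('pics/cd14.png',cv2.resize(d['image'][180:320,100:300,::-1],None,fx=4,fy=4,interpolation=2))
s,d=snap('scene');cv2.imwrite('pics/cs14.png',cv2.resize(d['image'][110:220,330:460,::-1],None,fx=5,fy=5,interpolation=2))
E
```

```text
clock: 21.28
tcp_pos: [666.0, 342.7, 212.5]
tcp_rot: [-0.556, -0.436, 0.558, -0.435]
wrist_force: [0.0, -0.6, -0.2]
grip_width: 0.0
[665.96340247 342.66461575 212.52018864] [0.43 0.52 0.79 0.   1.84 0.67] 0.0003082660502011093
```

View pics/w14.png

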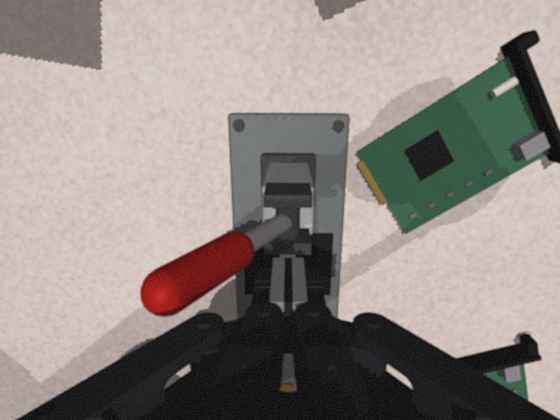

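View pics/cs14.png

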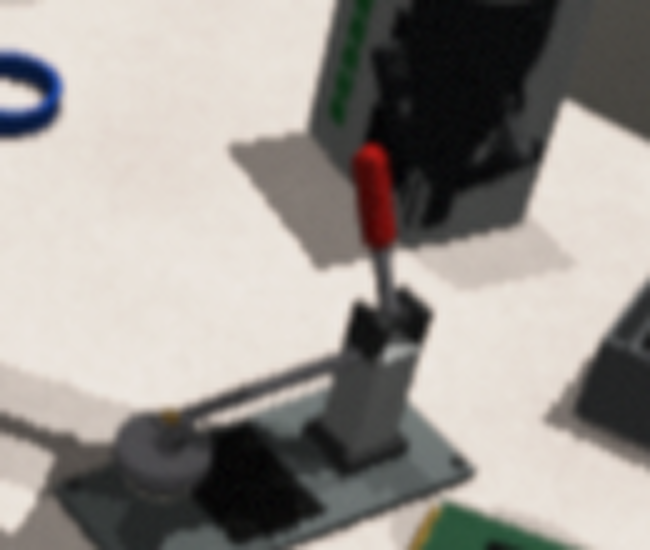

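View pics/cd14.png

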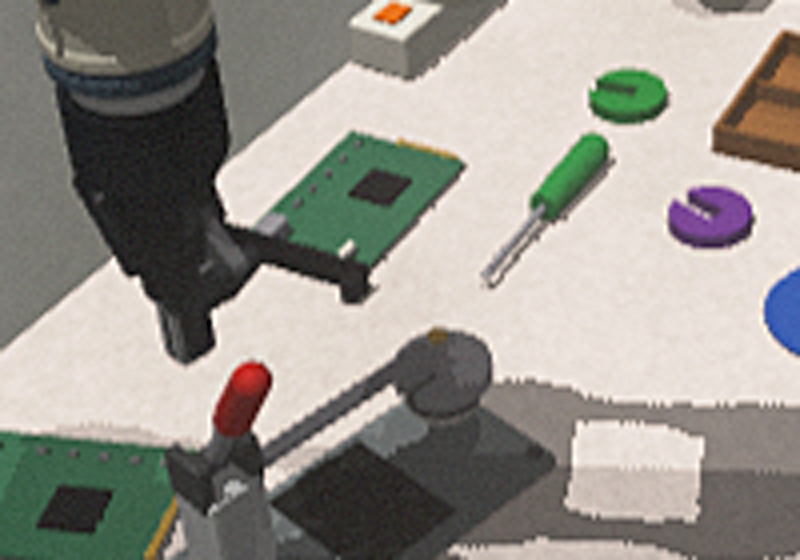

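```bash
python3 -m pendant '{"offset":[[-0.97,0.25,0],[-0.97,0.25,-0.3],[-0.68,0.18,-0.3],[-0.77,0.2,-0.4],[-0.68,0.18,-0.65],[0,0,0]],"yaw":[0,0,0,0,0,0]}'; python3 - <<'E'
from h import *
s,d=snap('wrist','w15.png')
E
```

```text
clock: 22.18
tcp_pos: [625.0, 352.9, 197.3]
tcp_rot: [-0.557, -0.436, 0.558, -0.435]
wrist_force: [0.2, -0.3, 0.2]
grip_width: 0.002
```

View pics/w15.png

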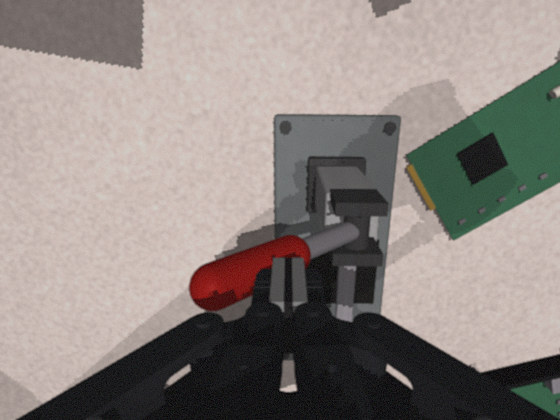

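The handle end, now at (215,287), has swung down to about 43°, pushed by the finger. Continuing along the arc.

```bash
python3 -m pendant '{"offset":[[-0.77,0.2,-0.85],[-0.5,0.13,-0.8],[-0.48,0.12,-1],[-0.3,0.07,-0.9],[-0.2,0.05,-0.8],[0,0,0],[0,0,0]],"yaw":[0,0,0,0,0,0,0]}'; python3 - <<'E'
from h import *
s,d=snap('wrist','w16.png');print(s['wrist_force'])
s,d=snap('side','d16.png');cv2.imwrite('pics/cd16.png',cv2.resize(d['image'][180:340,100:300,::-1],None,fx=3.7,fy=3.7,interpolation=2))
E
```

```text
clock: 23.1
tcp_pos: [603.5, 358.2, 154.5]
tcp_rot: [-0.557, -0.435, 0.557, -0.435]
wrist_force: [0.2, -0.2, 0.3]
grip_width: 0.005
[ 0.16226485 -0.22422208  0.25901722]
```

View pics/cd16.png

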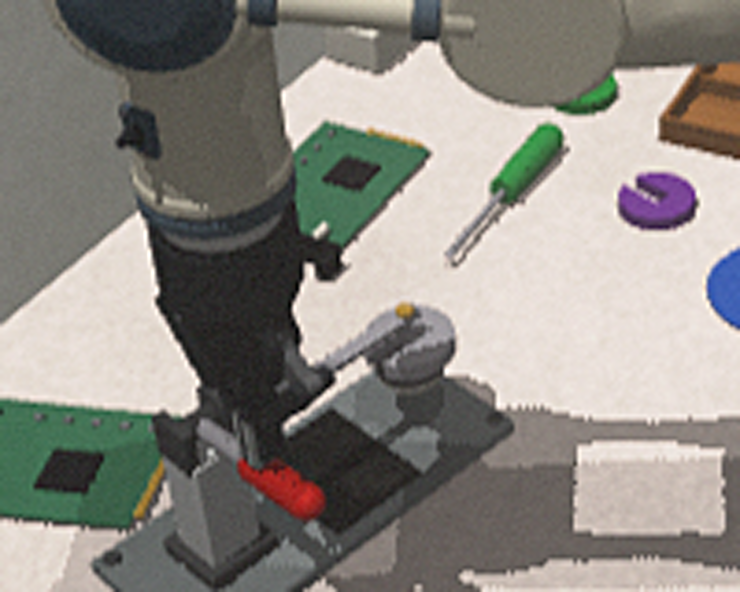

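```bash
for i in 1; do python3 -m pendant '{"offset":[[0,0,-0.3],[0,0,0],[0,0,0]],"yaw":[0,0,0]}'; done; python3 -m pendant '{"offset":[[0,0,-0.2],[0,0,0],[0,0,0]],"yaw":[0,0,0]}'
```

```text
clock: 23.58
tcp_pos: [603.3, 358.4, 151.6]
tcp_rot: [-0.557, -0.435, 0.557, -0.435]
wrist_force: [0.1, -0.0, 0.1]
grip_width: -0.003
clock: 23.95
tcp_pos: [603.3, 358.4, 149.6]
tcp_rot: [-0.557, -0.435, 0.557, -0.435]
wrist_force: [-0.9, 0.3, 0.5]
grip_width: -0.001
```

```bash
python3 - <<'E'
from h import *
s,d=snap('wrist','w17.png');C=cloud(s,d);hsv=cv2.cvtColor(d['image'],cv2.COLOR_RGB2HSV)
h=np.array([666,342.5,120.]);u_=np.array([.968,-.25,0]);y_=np.array([.25,.968,0])
m=((cv2.inRange(hsv,(0,150,60),(7,255,255))>0)|(cv2.inRange(hsv,(173,150,60),(180,255,255))>0))
v,u=np.nonzero(m);P=C[v,u];Q=np.c_[(P-h)@u_,(P-h)@y_,P[:,2]-120]
print(len(Q));
for a in range(-100,-40,10):
    k=abs(Q[:,0]-a)<5
    if k.sum()>5:print(a,np.percentile(Q[k],[5,50,95],axis=0).round(1).tolist())
E
```

```text
3786
-100 [[-104.3, -5.6, 2.0], [-99.7, 3.8, 9.4], [-95.4, 9.3, 11.4]]
-90 [[-94.5, -5.8, 1.6], [-90.0, 4.0, 9.5], [-85.5, 9.4, 11.7]]
-80 [[-84.6, -4.4, 1.3], [-80.9, 5.4, 9.2], [-75.8, 9.5, 11.5]]
-70 [[-74.6, 3.8, -0.0], [-71.1, 8.3, 6.1], [-65.4, 10.0, 10.8]]
-60 [[-64.5, 4.3, -0.5], [-59.2, 8.5, 5.2], [-55.3, 9.7, 9.7]]
-50 [[-54.6, -1.4, 1.1], [-51.1, 5.1, 7.1], [-47.7, 9.1, 10.1]]
```

View pics/w17.png

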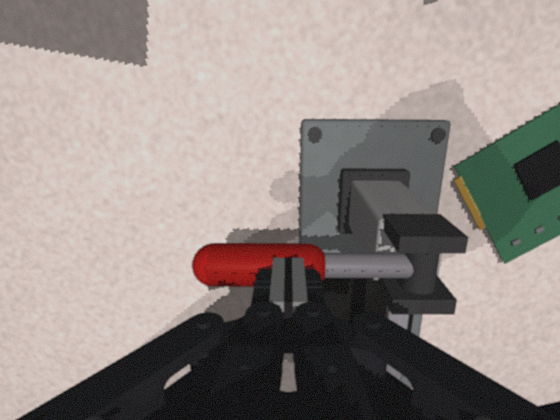

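The handle is level: its top is 11 mm above the hinge height all along. Pressing slightly further to feel the stop.

```bash
python3 -m pendant '{"offset":[[0,0,-0.1],[0,0,0],[0,0,0]],"yaw":[0,0,0]}'; python3 -m pendant '{"offset":[[0,0,-0.1],[0,0,0],[0,0,0]],"yaw":[0,0,0]}'
```

```text
clock: 24.38
tcp_pos: [603.4, 358.5, 149.4]
tcp_rot: [0.558, 0.435, -0.557, 0.435]
wrist_force: [-1.2, 0.0, 6.1]
grip_width: -0.001
clock: 24.75
tcp_pos: [603.4, 358.5, 149.3]
tcp_rot: [0.558, 0.435, -0.557, 0.435]
wrist_force: [-3.3, -1.2, 8.0]
grip_width: 0.001
```

Stop felt (8 N). Retreating upward and checking everything.

```bash
python3 -m pendant '{"offset":[[0,0,0.5],[0,0,2],[0,0,4],[0,0,4],[-1,-4,2],[-2,-5,0],[-2,-5,0],[-2,-5,0],[0,0,0],[0,0,0]],"yaw":[0,0,0,0,0,0,0,0,0,0]}';python3 -m pendant '{"offset":[[0,0,0],[0,0,0]],"yaw":[0,0]}'; python3 - <<'E'
from h import *
s,d=snap('wrist','w18.png')
s,d=snap('side','d18.png');C=cloud(s,d);cv2.imwrite('pics/cd18.png',cv2.resize(d['image'][200:360,100:300,::-1],None,fx=3.7,fy=3.7,interpolation=2))
s,d=snap('scene','s18.png');C=cloud(s,d);cv2.imwrite('pics/cs18.png',cv2.resize(d['image'][130:240,310:440,::-1],None,fx=5,fy=5,interpolation=2))
hsv=cv2.cvtColor(d['image'],cv2.COLOR_RGB2HSV)
m=((cv2.inRange(hsv,(0,150,60),(7,255,255))>0)|(cv2.inRange(hsv,(173,150,60),(180,255,255))>0));k=np.zeros_like(m);k[130:215,340:430]=1;m&=k
v,u=np.nonzero(m);print(len(v),np.percentile(C[v,u],[5,50,95],axis=0).round(1))
E
```

```text
clock: 26.0
tcp_pos: [533.6, 168.5, 273.8]
tcp_rot: [0.558, 0.435, -0.557, 0.435]
wrist_force: [1.0, -0.1, 0.7]
grip_width: 0.003
clock: 26.25
tcp_pos: [533.6, 169.3, 272.4]
tcp_rot: [-0.557, -0.436, 0.557, -0.435]
wrist_force: [-0.8, 0.9, -0.5]
grip_width: 0.001
73 [[567.6 345.1 122.1]
 [592.8 354.9 128. ]
 [616.3 364.5 132.3]]
```

View pics/cd18.png

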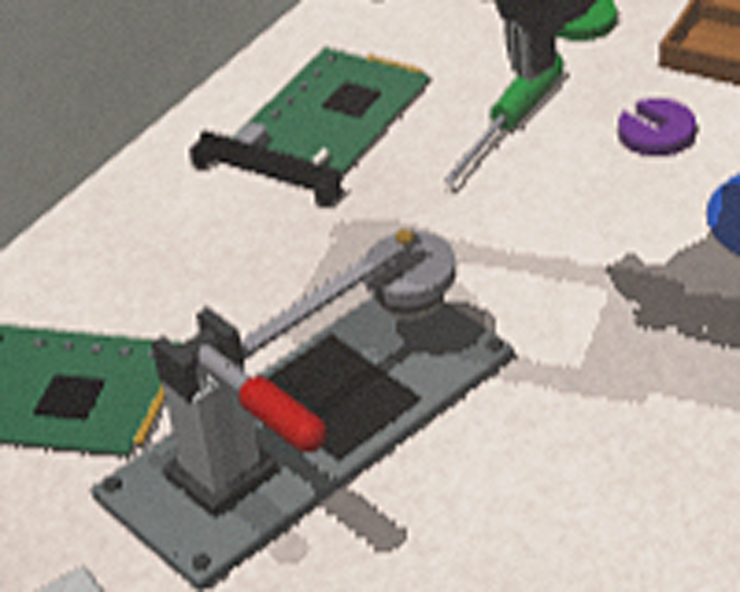

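View pics/cs18.png

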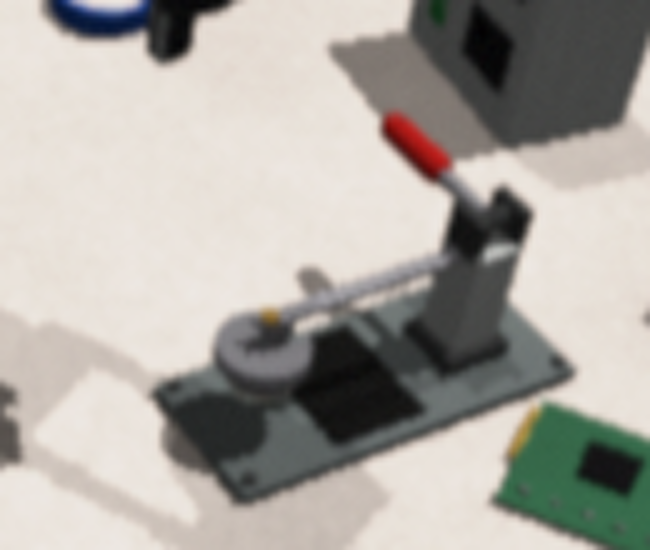

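View pics/w18.png

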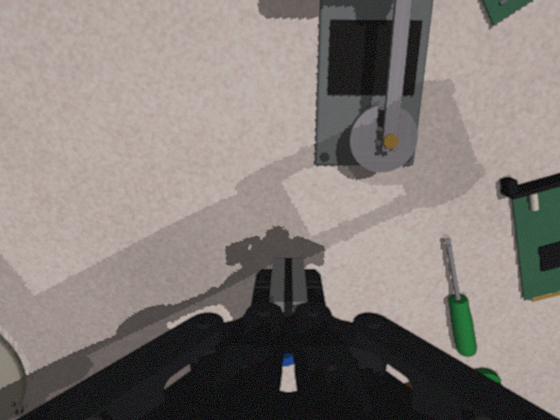

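```bash
python3 - <<'E'
from steel import *
s,d=snap('wrist');im=d['image'];C=cloud(s,d)
m=(abs(C[:,:,2]-80)<6)&(abs(C[:,:,0]-626)<40)&(abs(C[:,:,1]-188)<40)
P=C[m][:,:2];c,r=cv2.minEnclosingCircle(P.astype('f4'));print(len(P),c,r,np.median(C[m][:,2]),'extents',np.percentile(P,[.5,99.5],axis=0).round(1))
# plane tilt
A=np.c_[P,np.ones(len(P))];print(np.linalg.lstsq(A,C[m][:,2],rcond=None)[0][:2])
cv2.imwrite('pics/c18.png',cv2.resize(im[80:190,320:450,::-1],None,fx=5,fy=5,interpolation=2))
E
```

```text
2719 (624.877685546875, 185.2982177734375) 30.34191131591797 80.66458459638955 extents [[595.5 156.6]
 [654.1 214.4]]
[ 0.00389192 -0.0061224 ]
```

View pics/c18.png

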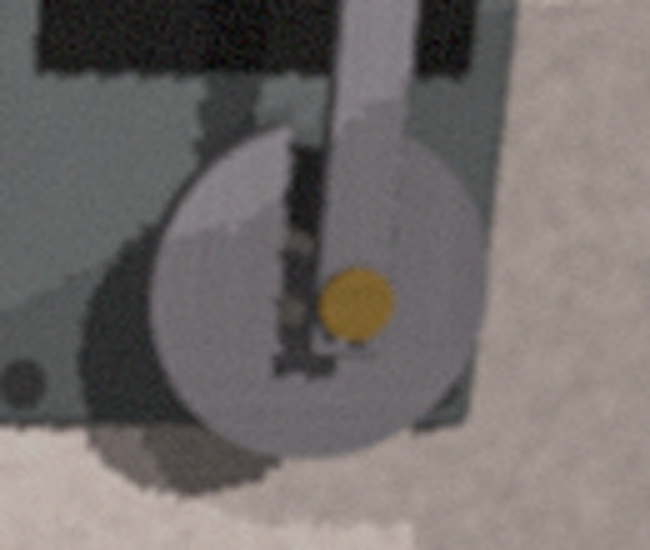

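```bash
python3 -c "
from workcell import close_job;print(close_job())"
```

```text
the job is handed in; nothing more can be done
None
```

The steel disc is on the hanger, flat on the dark disc and released, and the clamp is locked down. I handed the job in at about 26 s; no verdict was reported.

I lifted the disc from the tray by a grip across the slot's mouth and set it on the blue pad. I then re-gripped it by the sides and slid it onto the stem with its slot facing the post. With the fingers shut, I swept the clamp handle down until it met its stop at about 8 N, then backed the arm clear.

**Last checks:**
- **Steel disc:** its top is at about 80.7 mm (80 expected) and tilted less than 0.01 rad. Its centre is about 1 to 2.5 mm from the stem. The wrist views differ by about 3 mm (rim fit 188.6 mm against depth fit 185.3 mm in y), but both are inside the 6 mm limit.
- **Slots:** they are about 155° apart, judged from the dark disc's slot seen before loading. Afterwards the dark disc is mostly hidden, so I confirmed its position only from the side view, where it looks undisturbed.
- **Clamp:** the handle is level, and the red grip's surface lies at 122–132 mm against a hinge height of 120 mm.
- **Other things:** the brass disc, card and screwdriver were never touched, and the last views show no sign that they moved; I did not measure them.

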